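Close and lock the cover of a control unit case with a square key

TASK

Close up the control unit case: first push the sliding cover fully shut, then use the square-socket key from the tool tray to turn both clamp screws clockwise as far as they go (turn them only with the key, never with the fingers). When both are locked, stand the key upright back in the tool tray. Leave everything else on the bench and in the tray where it is.

Things in the scene. Friction and masses are not known exactly. Their poses are not given: they have to be found in the camera images.
- cover (a joint): How far the cover stands open, m: 0 fully shut against its stop, up to 0.065. It slides along the case's y axis (towards -y to shut) with about 3 N of friction and stays where it is left. A steel plate 100 x 130 x 4 mm on the case, its top 49 mm above the bench, with an upturned lip at its +y end.
- cover_lip (a point): Middle of the cover's upturned lip, a 90 (along its x) x 5 (along y) x 30 mm (high) upright strip of steel whose top edge is 77 mm above the bench; this point is 62 mm above the bench, at mid-thickness. It travels with the cover; its axes are parallel to the case's. Its outer face looks to +y: push there, towards -y, to shut the cover.
- case: The control unit case: ribbed aluminium housing, 210 (x, 220 over the ribs) x 220 (y) x 45 mm high, fixed to the bench, open at the top under the cover. Origin at the middle of its underside on the bench. Screws at (-75, -40) mm (front) and (75, 40) mm (back) in its x, y.
- screw_front (a joint): Angle of the front clamp screw, rad, growing clockwise seen from above: 1.3 is locked against its stop (clamp arm pointing over the cover, along the case's +x), starts at 0 to 0.4. Friction about 0.2 N m; it stays where it is left.
- screw_front_stud (a point): Top centre of the front screw's square drive stud, 76 mm above the bench: 20 x 20 mm, 20 mm tall, upper 5 mm tapering to 14 x 14 mm. Flats parallel to this point's x and y, which turn with the screw; x points along the flat clamp arm (44 mm from the axis). The stud stands on a round hub 46 mm across whose top is 56 mm above the bench.
- screw_back (a joint): Angle of the back clamp screw, rad, like screw_front: 1.3 is locked (arm pointing over the cover, along the case's -x), starts at 0 to 0.4.
- screw_back_stud (a point): Top centre of the back screw's square drive stud, same make and heights as the front one.
- key_grip (a point): The key: loose steel T-key, about 0.35 kg, 102 mm tall, standing upright on its socket in the tool tray. This point is the centre of its flat grip paddle (70 mm along its x, 14 mm thick along y, 42 mm tall), 81 mm above the key's lower end. A 20 mm round stem joins the paddle to the socket.
- key_socket (a point): Centre of the key's lower end, straight below key_grip: a block 38 x 38 x 32 mm tall with a square bore 22 x 22 mm, 24 mm deep, open downwards, its sides parallel to the paddle's x and y. It fits the studs in any of four quarter turns with about 0.1 rad of play each way; fully on, this end rests on the screw's hub.
- tray_mid (a point): Middle of the tool tray's inner floor, 4 mm above the bench. Black open tray fixed to the bench, 190 (x) x 120 (y) x 22 mm high outside, walls 4 mm thick.
- oil_bottle_mid (a point): Bystander: grey bottle, 66 mm diameter, 190 mm tall, standing at the -y end of the case; its centre.
- spray_can_mid (a point): Bystander: white can, 56 mm diameter, 110 mm tall, in front of the case; its centre.
- carton_mid (a point): Bystander: cardboard box 70 x 120 x 60 mm behind the case; its centre.
- bearing_mid (a point): Bystander: steel ring 54 mm across, 18 mm high, lying in the tool tray beside the key; its centre.
- mug_mid (a point): Bystander: dark mug, 76 mm diameter, 90 mm tall, behind the tray; its centre, half-way up.
- wrench_grip (a point): Bystander: open-ended wrench 170 mm long lying flat in front of the tray; a point on its shank.

How it is judged (in metres and radians):
On the way, in this order (a step that is already met when the one before it is completed fails the run):
1. the cover is fully shut while both screws are still loose (value of joint cover below 0.006 m and value of joint each of screw_front, screw_back below 0.8 rad), for 0.2 s.
2. both screws are turned home with the key still on one of them (value of joint each of screw_front, screw_back above 1.16 rad and value of joint cover below 0.006 m and distance between any of screw_front_stud, screw_back_stud and key_socket below 0.03 m), for 0.1 s.
At the end, for the whole second after the job is handed in: Cover within 6 mm of shut, both screws within 0.14 rad of their stop (above 1.16 rad), the key standing upright (within 0.12 rad) on the floor of the tool tray, released and at rest (value of joint cover below 0.006 m and value of joint each of screw_front, screw_back above 1.16 rad and angle between key_grip's own z axis and vertical below 0.12 rad and x of key_grip in the frame of tray_mid between -0.085 and 0.085 m and y of key_grip in the frame of tray_mid between -0.05 and 0.05 m and z of key_grip in the frame of tray_mid between 0.075 and 0.087 m and linear speed of key below 0.02 m/s); the robot touches nothing.
It fails at once if a bystander is moved more than 25 mm (distance of any of oil_bottle_mid, spray_can_mid, carton_mid, bearing_mid, mug_mid, wrench_grip from where it was at the start of the episode above 0.025 m).
It fails at once if a screw is pushed by the fingers (contact force between the fingers and screw_front above 3 N or contact force between the fingers and screw_back above 3 N).
It also fails if it takes over 72 s, if anything falls off the work surface, if the arm or the gripper's body presses on something with over 40 N, if the wrist force passes 120 N, or if a joint passes its speed limit or range.

ROBOT

A 6-joint arm with a two-finger parallel gripper is mounted at the origin on the work surface. World frame = base frame: x ahead of the robot, y to its left, z up, the work surface at z = 0. Lengths are in mm, angles in rad, forces in N, time in s.
With the tool pointing down it reaches from about 350 to 975 mm from the base axis. Payload 7.1 kg.
Tool frame: the origin (TCP) lies at the very end of the fingers, on their centre line; the grasp point (between the pads) lies 19 mm behind it; z points along the fingers, y is the line along which they close (so a half turn about z gives the same grasp; the last joint's range is limited). The gripper opens to 88 mm and grips with 3 to 60 N. Pads are 20 mm wide; open, the fingers measure 115 mm over their backs; the gripper's body (75 mm by 178 mm) begins 61 mm behind the grasp point.
Start: joints at [1.202, 0.423, 1.63, -0, 1.089, -0.019], TCP at [214.161, 587.145, 194.075] pointing down, gripper open.
Joint ranges: [-3, 3], [-0.9, 2.11], [0.09, 2.58], [-1.31, 4.45], [0.11, 2.69], [-2.54, 2.54]. Speed limits (rad/s): [2.39, 2.39, 3.01, 3.14, 3.14, 3.14].

INTERFACE

Orientations are given as a rotation vector (axis times angle).
In Python, from workcell import ctrl gives the robot as it stands. The module is installed in compiled form; this text tells all that it offers.
- The arm moves only by the shell command python3 -m inch 'ROWS'. ROWS is JSON, a list of rows, each a list of 7 numbers: the shift along the tool's x, y, z scaled (see below), then the turn, a rotation vector about the tool's x, y, z scaled (see below), then the closure, from -1 (fully open) to 1 (shut). In form: [[tx, ty, tz, wx, wy, wz, hand], ...]. A call has 1 to 10 rows; each row is the pose to reach, as a shift and turn from the pose commanded when the call began, along the tool's axes at that moment; what a row does not reach only later rows make up. The controller multiplies each number of a shift by 0.15 m and each number of a turn by pi/4 rad. A row lasts 1/8 s, in which the tool goes at most 62.5 mm and 10.7 degrees, less where a joint would pass 70% of its speed; a pose out of reach is approached as far as the arm can. A call with a number of a shift or a turn outside -1 to 1 is refused whole. A call with a gripper value outside its range is refused whole. The fingers move at their own pace and stop on an object; the grip force is fixed at half the most. Time passes only in rows, so rows that repeat a pose let the fingers close. It gives the time, the measured TCP pose, the force, the opening and the grip force at its end, in the units of the state.
- ctrl.get_obs(): the state, without advancing time (a new reading comes with each control period).
- ctrl.get_image(name): name is "side" or "top" or "wrist"; returns the picture (480x640x3 uint8, red, green, blue); there is no depth.
- ctrl.camera_params(name): a dict with "vfov" (degrees; the focal length in pixels is half the picture's height over the tangent of half this angle, whatever the lens; pixels are square), "cx", "cy" (the principal point, pixels), "distortion" ([k1, k2, p1, p2, k3] as OpenCV has them; the pictures are not rectified), "eye" and "attitude" of the camera in the world; the wrist camera has in their place "tool_from_camera" (4x4, takes a point from camera to tool coordinates, whose origin is the TCP and whose axes are the flange's). Camera axes: x right, y up, looking along -z (the intrinsics and any distortion apply to the point x, -y, -z); pixel columns grow to the right and rows downward; lengths in mm; the calibration is good to about 2 mm. A picture is of the moment at which its call begins: read the wrist's pose just before it. camera_params takes no time and is no camera call.
- ctrl.close_job(): hands the job in; it is judged then, once.
The state is a dict: "t": time; "qpos": joint angles; "qvel": joint speeds; "joint_torque": joint torques, N m; "ee_pos": TCP position; "orientation": TCP orientation; "ft_force": force on the tool from outside, world axes, zero at the start; "moment": the same for the moment, N m; "width": finger opening in mm; "grasp_force": force on a finger pad.
Only numpy, scipy, OpenCV 4.12 (cv2) and the standard library are available. Lean on these libraries where they do the work, as an engineer would, in place of code of your own. Each camera call takes 0.05 s, during which the arm holds its last target. There are 200 camera calls.

## Working session

There is one attempt and no reset: what is moved stays moved. The work goes in short steps, Python scripts to look and compute and a shell command to move; the robot and the scene stay as the last step left them, time stands still between calls to the robot, and variables do not carry over. Pictures are saved under pics/ and viewed, at most 10 in all, crops included, and the job is handed in when it is done.

```bash
mkdir -p pics; ls
python3 - <<'E'
from workcell import ctrl
import cv2
o=ctrl.get_obs();print(o)
for n in("side","top","wrist"):
    p=ctrl.camera_params(n);print(n,p)
for n in("top","side"):
    cv2.imwrite(f"pics/{n}0.png",ctrl.get_image(n)[:,:,::-1])
E
```

```text
pics
{'t': 0.0, 'qpos': array([ 1.20199184e+00,  4.23870496e-01,  1.63066148e+00, -3.71129930e-05,
        1.08861353e+00, -1.90019361e-02]), 'qvel': array([-0.00062364,  0.00048103, -0.00055834, -0.00085553, -0.00133735,
       -0.0007309 ]), 'joint_torque': array([ 3.37470330e-03, -5.44604588e+01, -2.73670542e+01,  6.45575090e-02,
        2.27210205e-02, -1.11894983e-04]), 'ee_pos': array([213.96849588, 586.60079475, 193.29442845]), 'orientation': array([-5.46598154e-01, -3.09340456e+00,  2.40325049e-03]), 'ft_force': array([-0.49423127,  0.15853521,  0.03114509]), 'moment': array([0.00444693, 0.08498904, 0.02691012]), 'grasp_force': 0.0, 'width': 87.58489471052903}
side {'vfov': 53.17510532943442, 'cx': 310.05417274344836, 'cy': 252.05108236561833, 'distortion': array([-0.1158565,  0.       ,  0.       ,  0.       ,  0.       ]), 'eye': array([ 164.97675472, -526.68962309,  741.41712979]), 'attitude': array([ 0.73754777, -0.25057653, -0.59354919])}
top {'vfov': 55.46840240246352, 'cx': 314.8141688207608, 'cy': 240.8068600375749, 'distortion': array([-0.09371687,  0.        ,  0.        ,  0.        ,  0.        ]), 'eye': array([ 446.06919954,  -43.6800103 , 1073.42090894]), 'attitude': array([ 0.08020957, -0.08877324, -1.58995589])}
wrist {'vfov': 61.03233940487851, 'cx': 319.56829458631705, 'cy': 236.35569256601534, 'distortion': array([-0.07632641,  0.        ,  0.        ,  0.        ,  0.        ]), 'tool_from_camera': array([[-7.61411989e-05,  9.63611038e-01,  2.67308364e-01,
         7.22063032e+01],
       [ 9.99999692e-01, -1.35593456e-04,  7.73640314e-04,
        -4.11871497e-02],
       [ 7.81733611e-04,  2.67308340e-01, -9.63610731e-01,
        -1.90528112e+02],
       [ 0.00000000e+00,  0.00000000e+00,  0.00000000e+00,
         1.00000000e+00]])}
```

View pics/top0.png

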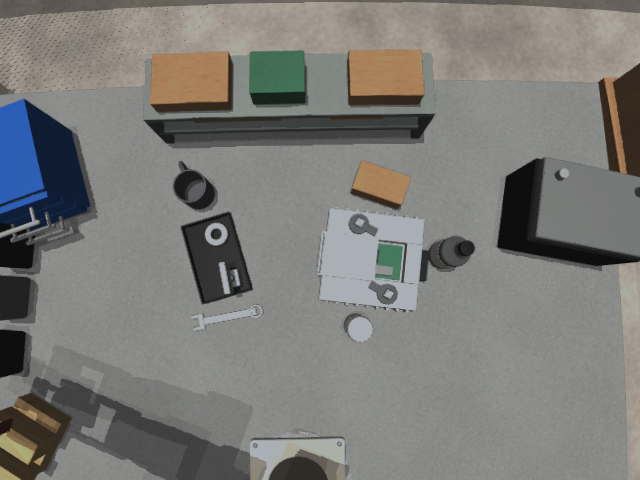

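View pics/side0.png

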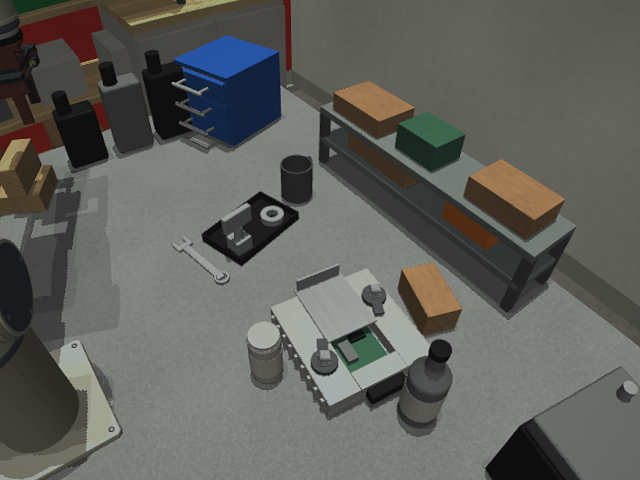

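```bash
cat > h.py <<'E'
from workcell import ctrl
import numpy as np, cv2
from scipy.spatial.transform import Rotation as R
def cam(n,obs=None):
    p=ctrl.camera_params(n); f=240/np.tan(np.radians(p['vfov']/2))
    K=np.array([[f,0,p['cx']],[0,f,p['cy']],[0,0,1]])
    if n=='wrist':
        T=np.eye(4);T[:3,:3]=R.from_rotvec(obs['orientation']).as_matrix();T[:3,3]=obs['ee_pos']
        M=T@p['tool_from_camera']
    else:
        M=np.eye(4);M[:3,:3]=R.from_rotvec(p['attitude']).as_matrix();M[:3,3]=p['eye']
    return K,p['distortion'],M
def px2w(c,uv,z):
    K,d,M=c; uv=np.array(uv,float).reshape(-1,1,2)
    n=cv2.undistortPoints(uv,K,d)[:,0]
    r=np.c_[n[:,0],-n[:,1],-np.ones(len(n))]@M[:3,:3].T
    return M[:3,3]+r*((np.reshape(z,(-1,1))-M[2,3])/r[:,2:])
def w2px(c,P):
    K,d,M=c; q=(np.array(P,float).reshape(-1,3)-M[:3,3])@M[:3,:3]
    return cv2.projectPoints(q*[1,-1,-1],np.zeros(3),np.zeros(3),K,d)[0][:,0]
def crop(img,x,y,w,h,s,name):
    c=cv2.resize(img[y:y+h,x:x+w],None,fx=s,fy=s,interpolation=cv2.INTER_CUBIC)
    cv2.imwrite('pics/'+name,c[:,:,::-1])
E
python3 - <<'E'
from h import *
im=ctrl.get_image('top')
crop(im,312,198,124,120,5,'case.png'); crop(im,165,205,110,100,6,'tray.png')
E
```

```text
(no output)
```

View pics/case.png

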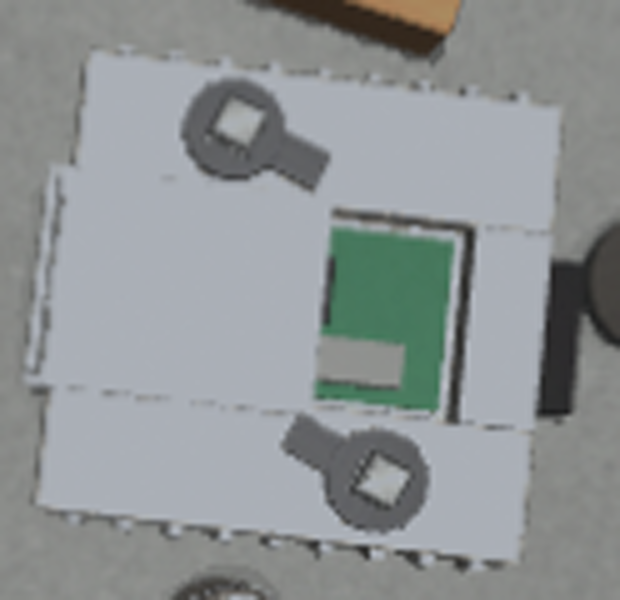

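View pics/tray.png

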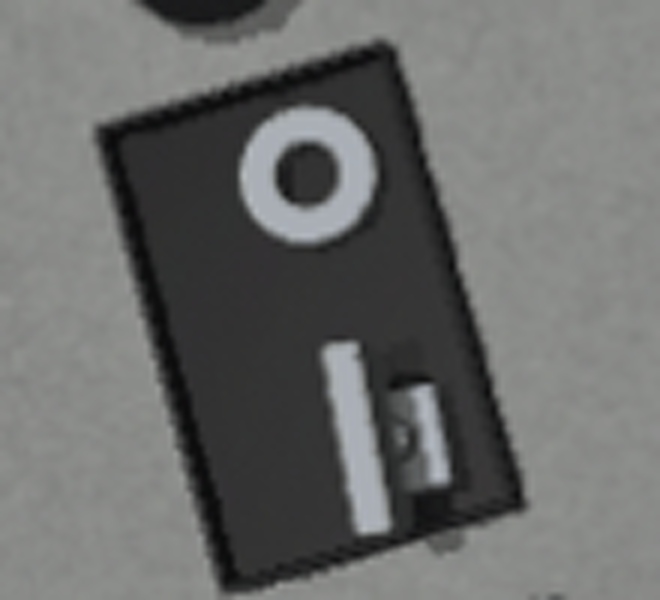

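Run:
```python
from h import *
np.set_printoptions(precision=1,suppress=True)
c=cam('top')
A=lambda p:(np.array(p,float)+.5)/5-.5+[312,198]
B=lambda p:(np.array(p,float)+.5)/6-.5+[165,205]
co=px2w(c,A([(92,50),(560,105),(520,565),(38,508)]),45);print('corners',co, [np.linalg.norm(co[i]-co[(i+1)%4]) for i in range(4)],co.mean(0))
x=(co[0]+co[1]-co[2]-co[3]);yw=np.arctan2(x[1],x[0]);y=(co[0]+co[3]-co[1]-co[2]);print('yaw',yw,np.arctan2(-y[0],y[1]))
m=co.mean(0)[:2];r=np.array([[np.cos(yw),-np.sin(yw)],[np.sin(yw),np.cos(yw)]])
print('pred screws F,B',m+r@[-75,-40],m+r@[75,40])
print('studs',px2w(c,A([(384,479),(240,122)]),76),'hubs',px2w(c,A([(376,481),(234,129)]),56))
arm=px2w(c,A([(298,432),(318,170)]),56)-px2w(c,A([(376,481),(234,129)]),56)
print('arm yaw',np.arctan2(arm[:,1],arm[:,0]), np.linalg.norm(arm,axis=1))
print('lip',px2w(c,A([(58,168),(34,385),(46,277)]),77))
k=px2w(c,B([(341,342),(374,533),(357,437)]),106);d=k[0]-k[1];print('key',k,np.linalg.norm(d),np.arctan2(d[1],d[0]))
print('tray',px2w(c,B([(97,127),(385,42),(527,508),(227,592)]),22).mean(0),px2w(c,B([(97,127),(385,42),(527,508),(227,592)]),22),'ring',px2w(c,B([(308,175)]),22))
o=ctrl.get_obs();print(R.from_rotvec(o['orientation']).as_matrix())
```

```text
corners [[ 632.4  -86.8   45. ]
 [ 602.8 -301.    45. ]
 [ 394.4 -273.5   45. ]
 [ 425.1  -57.5   45. ]] [np.float64(216.2225079712775), np.float64(210.20399051886005), np.float64(218.17599612176076), np.float64(209.3197726347925)] [ 513.7 -179.7   45. ]
yaw -0.13560128556199208 -0.13905557716134812
pred screws F,B [ 434.  -209.2] [ 593.4 -150.2]
studs [[ 434.8 -208.2   76. ]
 [ 593.2 -150.1   76. ]] hubs [[ 433.8 -207.9   56. ]
 [ 593.  -149.4   56. ]]
arm yaw [ 1. -2.] [40.9 42.1]
lip [[574.2 -69.1  77. ]
 [479.1 -56.5  77. ]
 [526.2 -62.8  77. ]]
key [[509.8 149.6 106. ]
 [442.2 138.1 106. ]
 [476.1 144.  106. ]] 68.60557308452657 0.1692103002251977
tray [526.  179.4  22. ] [[601.2 262.5  22. ]
 [632.1 149.3  22. ]
 [450.4  95.   22. ]
 [420.3 210.7  22. ]] ring [[580.5 179.3  22. ]]
[[-0.9  0.3 -0. ]
 [ 0.3  0.9 -0. ]
 [-0.  -0.  -1. ]]
```

```bash
cat >> h.py <<'E'
def plan(x,y,z,psi):
    """scaled shift & turn (tool axes) from the pose now to TCP x,y,z, tool straight down, finger line at yaw psi"""
    o=ctrl.get_obs(); T=R.from_rotvec(o['orientation'])
    tz=np.array([0,0,-1.]); ty=np.array([np.cos(psi),np.sin(psi),0]); tx=np.cross(ty,tz)
    G=R.from_matrix(np.c_[tx,ty,tz])
    s=T.inv().apply(np.array([x,y,z])-o['ee_pos'])/150; w=(T.inv()*G).as_rotvec()/(np.pi/4)
    a=T.as_matrix()[:,1]
    print('shift',np.round(s,3),'turn',np.round(w,3),'| at',np.round(o['ee_pos'],1),'psi',round(float(np.arctan2(a[1],a[0])),3),'q',np.round(o['qpos'],2),'F',np.round(o['ft_force'],1),'t',round(o['t'],2),'w',round(o['width'],1))
E
python3 -c "
from h import *
plan(533.7,-33.1,194,1.434)"
```

```text
shift [-3.418 -3.151  0.   ] turn [-0.002 -0.    -0.271] | at [214.  586.7 193.5] psi 1.221 q [ 1.2   0.42  1.63 -0.    1.09 -0.02] F [-0.3 -0.   0.3] t 0.15 w 87.9
```

```bash
python3 -m inch '[[-0.855,-0.788,0,0,0,0,1],[-0.855,-0.788,0,0,0,0,1],[-0.855,-0.788,0,0,0,0,1],[-0.855,-0.788,0,0,0,0,1]]'
python3 -m inch '[[-0.855,-0.788,0,0,0,0,1],[-0.855,-0.788,0,0,0,0,1],[-0.855,-0.788,0,0,0,0,1],[-0.855,-0.788,0,0,0,0,1]]'
python3 -m inch '[[-0.855,-0.788,0,0,0,0,1],[-0.855,-0.788,0,0,0,0,1],[-0.855,-0.788,0,0,0,0,1],[-0.855,-0.788,0,0,0,0,1]]'
python3 -m inch '[[-0.855,-0.788,0,0,0,-0.271,1],[-0.855,-0.788,0,0,0,-0.271,1],[-0.855,-0.788,0,0,0,-0.271,1],[-0.855,-0.788,0,0,0,-0.271,1],[-0.855,-0.788,0,0,0,-0.271,1]]'
python3 -c "
from h import *
plan(533.7,-33.1,58,1.434)"
```

```text
t: 0.65
ee_pos: [294.9, 429.4, 193.9]
orientation: [-0.552, -3.092, 0.002]
ft_force: [-0.3, 0.8, 0.5]
width: 51.3
grasp_force: 0.0
t: 1.15
ee_pos: [375.2, 275.8, 194.2]
orientation: [0.552, 3.092, 0.0]
ft_force: [-0.4, 0.5, -0.0]
width: 11.3
grasp_force: 0.0
t: 1.65
ee_pos: [455.7, 121.5, 194.2]
orientation: [0.551, 3.092, 0.001]
ft_force: [-0.5, 0.3, -0.2]
width: 0.0
grasp_force: 0.0
t: 2.28
ee_pos: [533.7, -30.9, 193.7]
orientation: [-0.213, -3.133, -0.001]
ft_force: [0.3, 0.3, 0.1]
width: 0.6
grasp_force: 0.0
shift [-0.003 -0.015  0.904] turn [ 0.001 -0.002  0.001] | at [533.7 -30.9 193.7] psi 1.435 q [-0.08  0.29  1.83  0.    1.02 -1.52] F [0.3 0.3 0.1] t 2.27 w 0.6
```

```bash
python3 -m inch '[[0,0,0.4,0,0,0,1],[0,0,0.7,0,0,0,1],[0,0,0.904,0,0,0,1],[0,0,0.904,0,0,0,1]]' | grep -E 'ee_pos|force'
python3 -m inch '[[0,-0.05,0,0,0,0,1],[0,-0.1,0,0,0,0,1],[0,-0.15,0,0,0,0,1],[0,-0.2,0,0,0,0,1],[0,-0.25,0,0,0,0,1],[0,-0.3,0,0,0,0,1],[0,-0.3,0,0,0,0,1]]'| grep -E 'ee_pos|force'
python3 -c "
from h import *
plan(533.7,-33.1,58,1.434)
crop(ctrl.get_image('top'),280,180,170,150,4,'push.png')"
```

```text
ee_pos: [531.6, -30.5, 56.6]
ft_force: [-0.4, 0.7, 0.2]
grasp_force: 0.0
ee_pos: [527.8, -78.0, 58.4]
ft_force: [-0.8, 0.7, 0.4]
grasp_force: 0.0
shift [0.002 0.302 0.003] turn [-0.    -0.    -0.001] | at [527.8 -78.   58.4] psi 1.433 q [-0.17  0.49  1.92 -0.    0.73 -1.6 ] F [-0.8  0.7  0.4] t 3.65 w 0.5
```

View pics/push.png

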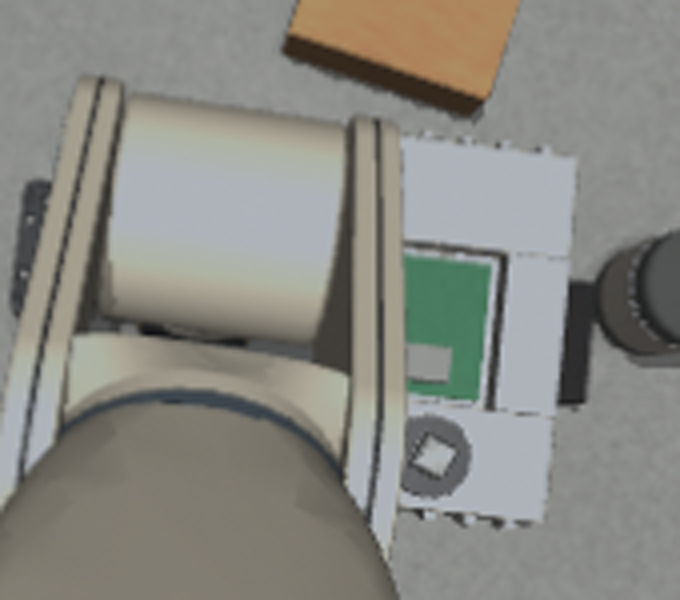

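```bash
python3 -m inch '[[0,-0.05,0,0,0,0,1],[0,-0.1,0,0,0,0,1]]'| grep -E 'ee_pos|ft_force'
python3 -m inch '[[0,-0.03,0,0,0,0,1]]'| grep -E 'ee_pos|ft_force'
python3 -m inch '[[0,-0.03,0,0,0,0,1]]'| grep -E 'ee_pos|ft_force'
python3 -m inch '[[0,-0.02,0,0,0,0,1]]'| grep -E 'ee_pos|ft_force'
```

```text
ee_pos: [525.8, -92.6, 58.4]
ft_force: [-0.3, 0.1, -0.3]
ee_pos: [525.2, -97.2, 58.5]
ft_force: [0.2, 1.0, -0.0]
ee_pos: [524.6, -101.6, 58.5]
ft_force: [0.0, 0.5, -0.0]
ee_pos: [524.2, -104.5, 58.5]
ft_force: [0.3, 0.5, -0.1]
```

```bash
python3 -c "
from h import *
import numpy as np
a=cv2.resize(ctrl.get_image('wrist'),(480,360)); b=ctrl.get_image('side')[220:430,230:480]; b=cv2.resize(b,None,fx=1.28,fy=1.28)
im=np.zeros((360,800,3),np.uint8); im[:,:480]=a; im[:b.shape[0],480:480+b.shape[1]]=b
cv2.imwrite('pics/w1.png',im[:,:,::-1])"
```

```text
(no output)
```

View pics/w1.png

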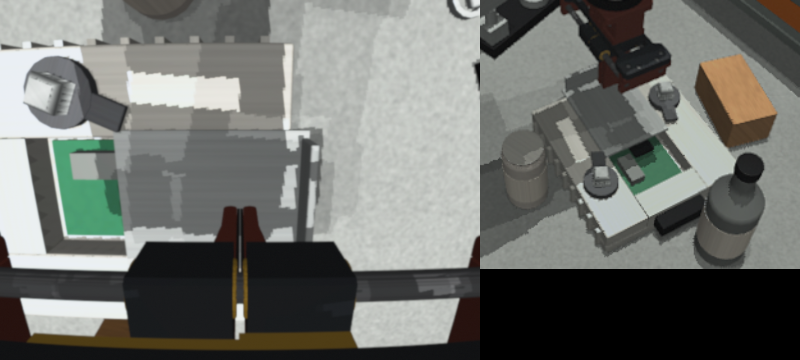

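```bash
python3 -c "
from h import *
o=ctrl.get_obs();c=cam('wrist',o)
s=.75
print(w2px(c,[o['ee_pos'],[434.4,-208.4,76],[574,-69,77],[479,-56.5,77],[425,-57.5,45],[394.4,-273.5,45]])*s)
# lip near end seen at view px (310,140): top z=77
print(px2w(c,np.array([[306,140],[318,140],[303,240]])/s,77),px2w(c,np.array([[125,130],[120,260]])/s,49))
print(o['qpos'])
"
```

```text
[[240.23197959 205.40741758]
 [ 37.50677843  91.67833251]
 [304.41432685 279.13739369]
 [313.42884484 131.50374702]
 [292.76312955  40.37146854]
 [-33.77403953  49.25396853]]
[[483.25619104 -61.09143569  77.        ]
 [484.16635185 -54.27516688  77.        ]
 [545.51248336 -67.82788374  77.        ]] [[ 465.12886417 -173.04952807   49.        ]
 [ 559.04400156 -200.19298265   49.        ]]
[-2.18879519e-01  4.93255081e-01  1.91317011e+00 -1.27329992e-05
  7.35096832e-01 -1.65236835e+00]
```

```bash
python3 -c "
from h import *
A=lambda p:(np.array(p,float)+.5)/5-.5+[312,198]
print(px2w(cam('top'),A([(331,212),(315,400)]),49))
a=ctrl.get_image('wrist')[130:400,100:500]; crop(a,0,0,400,270,2,'w2.png')
"
```

```text
[[ 555.22898303 -192.97093467   49.        ]
 [ 470.54171543 -182.80378899   49.        ]]
```

View pics/w2.png

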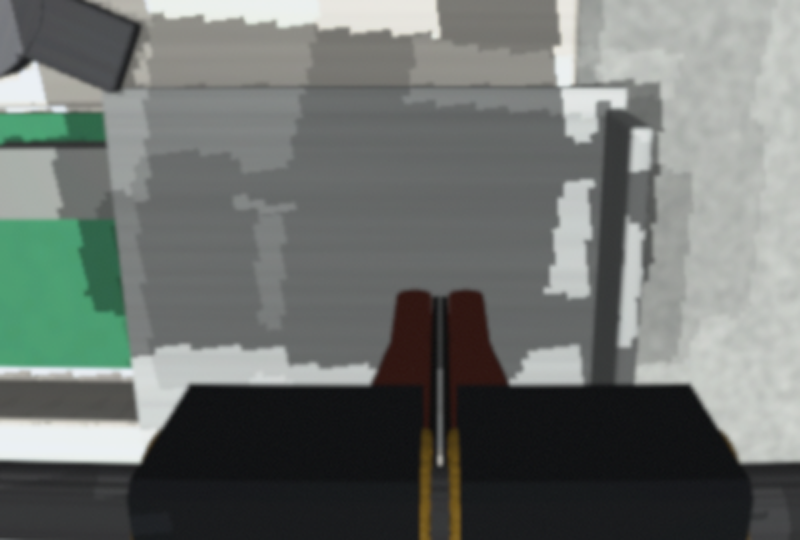

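```bash
python3 -m inch '[[0,0.05,0,0,0,0,1],[0,0.1,0,0,0,0,1]]'| grep -E 'ee_pos|ft_force'
for i in 1 2 3 4 5 ; do python3 -m inch '[[0,0.03,0,0,0,0,1]]'| grep -E 'ee_pos|ft_force'; done
```

```text
ee_pos: [526.3, -88.6, 58.5]
ft_force: [-0.1, 0.8, -0.5]
ee_pos: [527.0, -84.0, 58.5]
ft_force: [0.6, -0.1, 0.4]
ee_pos: [527.6, -79.8, 58.5]
ft_force: [0.5, 0.6, -0.1]
ee_pos: [528.2, -75.5, 58.5]
ft_force: [-0.1, 0.1, -0.2]
ee_pos: [528.8, -71.2, 58.5]
ft_force: [-0.2, 0.7, -0.9]
ee_pos: [529.4, -66.7, 58.5]
ft_force: [-0.4, -0.5, 0.8]
```

```bash
python3 -c "
from h import *
o=ctrl.get_obs();s=ctrl.get_image('side');w=ctrl.get_image('wrist')
c=cam('side');p=w2px(c,[o['ee_pos'],[574,-69,77],[479,-56.5,77],[593.2,-150.1,76],[470.5,-183,49]]);print(p)
u,v=p[0].astype(int);x0=u-60;y0=v-70
a=cv2.resize(s[y0:y0+110,x0:x0+130],None,fx=5,fy=5,interpolation=cv2.INTER_CUBIC)[:,:]
print(x0,y0,(p-[x0,y0])*5)
cv2.imwrite('pics/s3.png',a[:,:,::-1])
"
```

```text
[[319.03636554 279.65566852]
 [338.97252689 263.51435652]
 [293.69726921 281.76385079]
 [375.03111305 286.18629693]
 [332.02155351 340.43714382]]
259 209 [[300.18182769 353.2783426 ]
 [399.86263445 272.57178258]
 [173.48634607 363.81925393]
 [580.15556523 385.93148467]
 [365.10776757 657.18571908]]
```

View pics/s3.png

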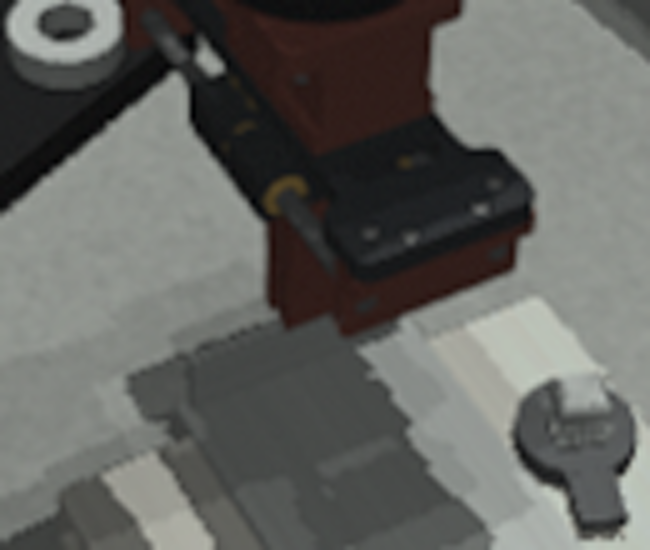

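```bash
python3 -c "
from h import *
o=ctrl.get_obs();T=R.from_rotvec(o['orientation']);P=o['ee_pos']
c=cam('side')
f=lambda l:print(np.round((w2px(c,[P+T.apply(q) for q in l])-[259,209])*5))
f([[0,0,0],[0,0,-40],[0,0,-80]])
f([[a,b,-80] for a in(-37,37) for b in(-89,89)])
f([[a,b,-80] for a in(-89,89) for b in(-37,37)])
f([[a,b,0] for a in(-10,10) for b in(-13,13)])
"
```

```text
[[300. 353.]
 [303. 281.]
 [306. 204.]]
[[532. 337.]
 [277.  23.]
 [339. 417.]
 [101.  84.]]
[[576. 187.]
 [466.  62.]
 [124. 366.]
 [ 31. 222.]]
[[340. 367.]
 [307. 321.]
 [294. 386.]
 [260. 339.]]
```

```bash
python3 -m inch '[[0,-0.08,0,0,0,0,1],[0,-0.16,0,0,0,0,1],[0,-0.16,0,0,0,0,1]]'| grep -E 'ee_pos|ft_force'
for i in 1 2 3 4 5 6 7 8 ; do python3 -m inch '[[0,0,0.013,0,0,0,1]]'| grep -E 'ee_pos|ft_force'; done
```

```text
ee_pos: [525.9, -92.1, 58.5]
ft_force: [-0.5, 0.6, 0.4]
ee_pos: [526.1, -91.2, 56.6]
ft_force: [-0.4, 0.9, 0.5]
ee_pos: [526.0, -90.7, 54.4]
ft_force: [0.1, 0.2, 1.1]
ee_pos: [526.0, -90.6, 52.4]
ft_force: [-0.7, -0.3, 0.4]
ee_pos: [526.1, -90.6, 50.5]
ft_force: [0.1, -0.4, -1.0]
ee_pos: [526.0, -90.6, 48.5]
ft_force: [-1.1, 0.6, -0.1]
ee_pos: [526.1, -90.7, 46.6]
ft_force: [0.3, 0.4, 0.9]
ee_pos: [526.1, -90.8, 44.7]
ft_force: [-0.3, 0.6, 0.6]
ee_pos: [526.1, -90.8, 42.7]
ft_force: [1.0, -0.5, -0.1]
```

```bash
python3 -m inch '[[0,0,0.013,0,0,0,1]]'| grep -E 'ee_pos|ft_force'
python3 -m inch '[[0,0,0.013,0,0,0,1]]'| grep -E 'ee_pos|ft_force'
python3 -m inch '[[0,0,0.013,0,0,0,1]]'| grep -E 'ee_pos|ft_force'
python3 -m inch '[[0,0,0.013,0,0,0,1]]'| grep -E 'ee_pos|ft_force'
python3 -c "
from h import *
o=ctrl.get_obs();print(o['joint_torque'],o['moment'])
a=cv2.resize(ctrl.get_image('wrist'),(480,360)); b=ctrl.get_image('side')[209:319,259:389]; b=cv2.resize(b,None,fx=2.46,fy=2.46)
im=np.zeros((360,800,3),np.uint8); im[:,:480]=a; im[:b.shape[0],480:480+b.shape[1]]=b[:,:320]
cv2.imwrite('pics/w4.png',im[:,:,::-1])
c=cam('wrist',o);A=np.array([[434.4,-208.4,76],[479,-56.5,77],[425,-57.5,45],[470.5,-183,49]]);print(w2px(c,A)*.75, w2px(c,A-[0,0,29])*.75)"
```

```text
ee_pos: [526.1, -90.8, 40.8]
ft_force: [-0.7, -0.8, -0.5]
ee_pos: [526.1, -90.8, 38.8]
ft_force: [-0.6, -0.1, 0.8]
ee_pos: [526.1, -90.8, 36.9]
ft_force: [1.1, -0.6, -0.2]
ee_pos: [526.1, -90.8, 35.0]
ft_force: [0.1, 0.1, -0.1]
[-1.23265643e-03 -5.08288872e+01 -1.71766877e+01 -1.20492373e-02
  1.14115477e-01  2.09460481e-06] [ 0.0533698  -0.00940438  0.01856723]
[[-15.56431894  93.15359631]
 [296.72314279 137.30106613]
 [275.10715321  33.09708657]
 [ 74.76185773 146.31573394]] [[ 21.83304941  92.34485373]
 [287.74894923 130.26644511]
 [270.09110812  41.60296488]
 [ 96.35674272 139.09281555]]
```

View pics/w4.png

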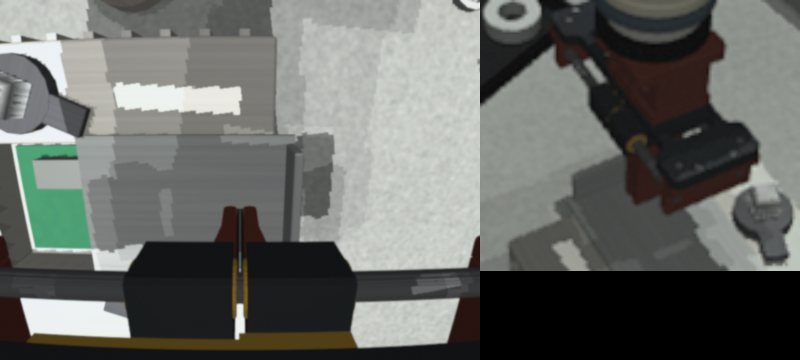

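```bash
python3 -m inch '[[0,0,0.013,0,0,0,1]]'| grep -E 'ee_pos|ft_force'
python3 -m inch '[[0,0,0.013,0,0,0,1]]'| grep -E 'ee_pos|ft_force'
python3 -m inch '[[0,0,0.013,0,0,0,1]]'| grep -E 'ee_pos|ft_force'
python3 -m inch '[[0,0,0.013,0,0,0,1]]'| grep -E 'ee_pos|ft_force'
python3 -c "
from h import *
o=ctrl.get_obs();print(o['ft_force'])"
```

```text
ee_pos: [526.2, -90.8, 33.2]
ft_force: [-0.5, -0.0, 0.1]
ee_pos: [526.1, -90.8, 31.1]
ft_force: [-0.4, 0.5, -0.3]
ee_pos: [526.1, -90.8, 29.1]
ft_force: [-0.1, 0.5, -0.5]
ee_pos: [526.1, -90.7, 27.1]
ft_force: [0.1, 0.6, -0.2]
[ 0.08548079  0.63447207 -0.24594648]
```

```bash
python3 -m inch '[[0,0,0.013,0,0,0,1]]'| grep -E 'ee_pos|ft_force'
python3 -m inch '[[0,0,0.013,0,0,0,1]]'| grep -E 'ee_pos|ft_force'
python3 -c "
from h import *
o=ctrl.get_obs();print(o['ft_force'],o['t'])
crop(ctrl.get_image('wrist'),0,0,640,480,1.25,'w5.png')"
```

```text
ee_pos: [526.1, -90.8, 25.2]
ft_force: [0.9, 0.5, 0.5]
ee_pos: [526.1, -90.8, 23.2]
ft_force: [0.1, -0.2, 0.1]
[ 0.06979955 -0.20916714  0.13846657] 8.175
```

View pics/w5.png

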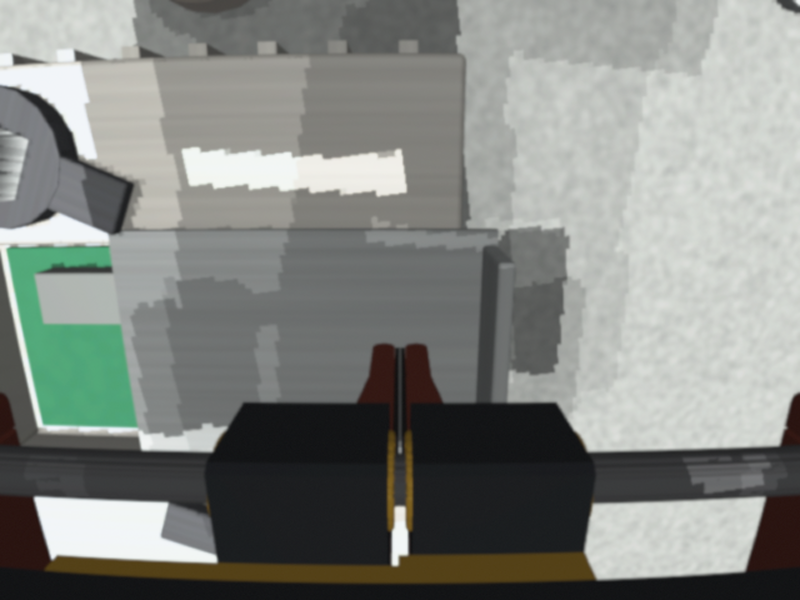

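```bash
python3 -c "
from h import *
from scipy.optimize import least_squares as L
np.set_printoptions(precision=3,suppress=True)
o=ctrl.get_obs();m=np.array([513.7,-179.7]);yw=-.137;r=np.array([[np.cos(yw),-np.sin(yw)],[np.sin(yw),np.cos(yw)]])
lead=(np.array([[555.2,-193],[470.5,-182.8]])-m)@r;print('lead case frame',lead,'lip',(np.array([526.2,-62.8])-m)@r)
yl=lead[:,1].mean()
W=lambda x,y,z:np.r_[m+r@[x,y],z]
P=np.array([W(-105,110,45),W(-50,yl,49),W(-50,yl+130,49)])
uv=np.array([[464,55],[110,232],[497,230]])/1.25
print('pred',w2px(cam('wrist',o),P)*1.25)
def res(v):
    q=dict(o);q['ee_pos']=o['ee_pos']+v[:3]
    if len(v)>3:q['orientation']=(R.from_rotvec(np.r_[v[3:]])*R.from_rotvec(o['orientation'])).as_rotvec()
    return (w2px(cam('wrist',q),P)-uv).ravel()
for n in(3,6):
    s=L(res,np.zeros(n),x_scale=[10]*3+[.02]*(n-3));print(s.x,s.fun)
"
```

```text
lead case frame [[ 42.928  -7.508]
 [-42.372  -8.971]] lip [ -3.582 117.512]
pred [[466.171  47.016]
 [106.024 227.776]
 [499.029 226.118]]
[-1.726  0.482  2.549] [ 0.197 -0.293  0.128 -0.048 -0.325  0.345]
[-2.09   0.4    1.425  0.004  0.019 -0.001] [-0. -0.  0. -0. -0. -0.]
```

```bash
python3 -m inch '[[0,0,0.013,0,0,0,1]]'| grep -E 'ee_pos|ft_force'
python3 -m inch '[[0,0,0.013,0,0,0,1]]'| grep -E 'ee_pos|ft_force'
python3 -m inch '[[0,0,0.013,0,0,0,1]]'| grep -E 'ee_pos|ft_force'
python3 -m inch '[[0,0,0.013,0,0,0,1]]'| grep -E 'ee_pos|ft_force'
```

```text
ee_pos: [526.1, -90.8, 21.4]
ft_force: [1.0, -0.8, 0.0]
ee_pos: [526.3, -90.8, 20.5]
ft_force: [-7.5, 1.5, 31.9]
ee_pos: [526.3, -90.8, 20.3]
ft_force: [-14.1, 1.6, 54.8]
ee_pos: [526.4, -90.8, 20.2]
ft_force: [-20.7, 4.0, 76.6]
```

```bash
python3 -m inch '[[0,0,-0.2,0,0,0,1],[0,0,-0.42,0,0,0,1],[0,0.2,-0.42,0,0,0,1],[0,0.4,-0.42,0,0,0,1],[0,0.4,-0.42,0,0,0,1],[0,0.4,-0.42,0,0,0,1]]'
python3 -c "
from h import *
plan(533.7,-33.1,30,1.434)"
```

```text
t: 9.48
ee_pos: [534.1, -31.6, 78.4]
orientation: [-0.214, -3.134, 0.0]
ft_force: [-0.1, 0.2, -0.1]
width: 0.7
grasp_force: 0.0
shift [ 0.001 -0.01   0.323] turn [-0.    -0.     0.001] | at [534.1 -31.6  78.4] psi 1.434 q [-0.08  0.46  1.9  -0.    0.78 -1.52] F [-0.1  0.2 -0.1] t 9.47 w 0.7
```

```bash
python3 -m inch '[[0,0,0.15,0,0,0,1],[0,0,0.32,0,0,0,1],[0,0,0.32,0,0,0,1]]'|grep -E 'ee_pos|ft_force'
python3 -m inch '[[0,-0.05,0,0,0,0,1],[0,-0.09,0,0,0,0,1]]'|grep -E 'ee_pos|ft_force'
python3 -m inch '[[0,-0.03,0,0,0,0,1]]'|grep -E 'ee_pos|ft_force'
python3 -m inch '[[0,-0.03,0,0,0,0,1]]'|grep -E 'ee_pos|ft_force'
python3 -m inch '[[0,-0.03,0,0,0,0,1],[0,-0.06,0,0,0,0,1]]'|grep -E 'ee_pos|ft_force'
```

```text
ee_pos: [532.5, -32.1, 29.0]
ft_force: [0.5, 0.4, -0.0]
ee_pos: [533.1, -45.6, 31.5]
ft_force: [0.3, 0.5, 0.3]
ee_pos: [532.3, -49.9, 31.3]
ft_force: [0.5, 2.2, 0.4]
ee_pos: [531.7, -53.9, 31.2]
ft_force: [0.2, 2.6, 2.3]
ee_pos: [530.3, -62.7, 30.8]
ft_force: [0.6, 2.0, 1.8]
```

```bash
python3 -m inch '[[0,-0.05,0,0,0,0,1],[0,-0.1,0,0,0,0,1],[0,-0.15,0,0,0,0,1],[0,-0.2,0,0,0,0,1]]'|grep -E 'ee_pos|ft_force'
python3 -m inch '[[0,-0.03,0,0,0,0,1]]'|grep -E 'ee_pos|ft_force'
python3 -m inch '[[0,-0.03,0,0,0,0,1]]'|grep -E 'ee_pos|ft_force'
python3 -m inch '[[0,-0.02,0,0,0,0,1]]'|grep -E 'ee_pos|ft_force'
python3 -m inch '[[0,-0.02,0,0,0,0,1]]'|grep -E 'ee_pos|ft_force'
```

```text
ee_pos: [525.9, -92.9, 30.6]
ft_force: [2.1, 2.6, 2.3]
ee_pos: [525.2, -97.3, 30.6]
ft_force: [1.7, 1.4, 1.4]
ee_pos: [524.6, -101.5, 30.6]
ft_force: [2.6, 3.0, 1.6]
ee_pos: [524.2, -104.4, 30.5]
ft_force: [2.3, 2.8, 1.0]
ee_pos: [524.0, -105.9, 30.6]
ft_force: [5.3, 22.8, 2.3]
```

```bash
python3 -m inch '[[0,0.08,0,0,0,0,1],[0,0.16,0,0,0,0,1],[0,0.16,-0.4,0,0,0,0],[0,0.16,-0.8,0,0,0,-1],[0,0.16,-0.8,0,0,0,-1]]'|grep -E 'ee_pos|ft_force'
python3 -c "
from h import *
plan(476,144,150,1.74)"
```

```text
ee_pos: [530.1, -83.5, 154.8]
ft_force: [-0.6, 0.0, -0.5]
shift [0.563 1.453 0.027] turn [-0.003  0.01  -0.389] | at [530.1 -83.5 154.8] psi 1.435 q [-0.18  0.34  1.86 -0.    0.93 -1.61] F [-0.6  0.  -0.5] t 12.22 w 27.0
```

```bash
python3 -m inch '[[0.15,0.36,0,0,0,0,-1],[0.28,0.72,0,0,0,0,-1],[0.28,0.72,0,0,0,0,-1],[0.28,0.72,0,0,0,0,-1]]'|grep -E 'ee_pos|width'
python3 -m inch '[[0.283,0.733,0.027,0,0,-0.2,-1],[0.283,0.733,0.027,0,0,-0.389,-1],[0.283,0.733,0.027,0,0,-0.389,-1],[0.283,0.733,0.027,0,0,-0.389,-1],[0.283,0.733,0.027,0,0,-0.389,-1]]'|grep -E 'ee_pos|width'
python3 -c "
from h import *
plan(476,144,38,1.74)
o=ctrl.get_obs();im=ctrl.get_image('wrist');cv2.imwrite('pics/k.png',im[:,:,::-1]);c=cam('wrist',o)
k=w2px(c,[[476,144,106],[510,149.6,106],[442,138,106],[476,144,4],[526,179,4]]);print(k)
# bright, thresholded blobs near the prediction
g=cv2.cvtColor(im,cv2.COLOR_RGB2GRAY)
for t in (100,140,180):
    n,l,s,ct=cv2.connectedComponentsWithStats((g>t).astype(np.uint8))
    for i in range(1,n):
        if 300<s[i,4]<20000 and np.hypot(*(ct[i]-k[0]))<120: print(t,s[i],ct[i])
print(im[200:330:13,240:400:16].mean(2).astype(int))
"
```

```text
ee_pos: [499.7, 29.4, 149.7]
width: 67.2
ee_pos: [473.7, 142.6, 146.4]
width: 87.9
shift [-0.017  0.007  0.723] turn [-0.    -0.    -0.004] | at [473.7 142.6 146.4] psi 1.737 q [ 0.27  0.3   1.95 -0.    0.89 -1.47] F [-0.3  0.3  0.2] t 13.35 w 87.9
[[322.26494614 254.03520192]
 [322.02307878 306.95094443]
 [321.83060459 196.69449209]
 [321.60244195 216.43697498]
 [351.57051199 278.02227771]]
100 [ 297  197   51  111 3365] [322.26092125 244.58127786]
100 [ 311  316   63   48 1961] [342.02345742 340.48597654]
140 [313 271  21  36 709] [323.22849083 288.6403385 ]
140 [ 312  317   61   46 1769] [341.98982476 340.28377614]
180 [315 272  17  34 534] [323.28838951 288.8576779 ]
180 [ 312  317   61   46 1622] [342.11775586 340.38409371]
[[ 88  92  30  19  75 137  75  16  17  18]
 [ 93  89  71  18 106 145 107  16  17  18]
 [163 165 166  44 108 111 102  29  29  41]
 [168 171 170  44 209 112 156  46  46  45]
 [179 168 172  42  68 112  55  45  44  44]
 [181 181 183  34  41 111  43  42  41  42]
 [183 180 181  19  40 212  48  45  51  50]
 [176 183 186  24  42 209  51  45  49  49]
 [202 209 205  44  46 201  48  47  47  47]
 [200 205 204 109  44  51 137 105  45  44]]
```

```bash
python3 -m inch '[[-0.017,0.007,0.3,0,0,0,-1],[-0.017,0.007,0.6,0,0,0,-1],[-0.017,0.007,0.723,0,0,0,-1],[-0.017,0.007,0.723,0,0,0,-1]]'
python3 -m inch '[[0,0,0,0,0,0,1],[0,0,0,0,0,0,1],[0,0,0,0,0,0,1],[0,0,0,0,0,0,1],[0,0,0,0,0,0,1],[0,0,0,0,0,0,1],[0,0,0,0,0,0,1],[0,0,0,0,0,0,1],[0,0,0,0,0,0,1],[0,0,0,0,0,0,1]]'
```

```text
t: 13.9
ee_pos: [474.7, 144.3, 36.8]
orientation: [0.261, -3.128, 0.001]
ft_force: [0.2, -0.3, 0.6]
width: 87.9
grasp_force: 0.0
t: 15.15
ee_pos: [475.4, 145.5, 38.0]
orientation: [0.264, -3.13, 0.0]
ft_force: [0.4, -0.3, -2.3]
width: 13.9
grasp_force: 30.0
```

```bash
python3 -m inch '[[0,0,-0.2,0,0,0,1],[0,0,-0.5,0,0,0,1],[0,0,-0.8,0,0,0,1],[0,0,-0.8,0,0,0,1]]'
python3 -c "
from h import *
im=cv2.imread('pics/top0.png');g=cv2.cvtColor(im,cv2.COLOR_BGR2GRAY);c=cam('top')
for n,hc,a0,st in(('front',[434.2,-208.6],1.0,[434.6,-208.4]),('back',[593.2,-149.9],-2.0,[593.2,-150.1])):
    for rr in((26,40),(28,44)):
        a=np.linspace(a0-.8,a0+.8,161);r=np.arange(*rr,1.)
        A,Q=np.meshgrid(a,r);P=np.c_[hc[0]+(Q*np.cos(A)).ravel(),hc[1]+(Q*np.sin(A)).ravel(),np.full(A.size,55.)]
        uv=w2px(c,P).astype(np.float32).reshape(*A.shape,2)
        v=cv2.remap(g,uv,None,cv2.INTER_LINEAR)
        w=np.clip(150.-v,0,60); off=(Q*np.sin(A-a0));print(n,rr,'yaw',round(float(a0+np.arctan2((w*off).sum(),(w*Q*np.cos(A-a0)).sum())),3), 'dark span',a[v.mean(0)<130][[0,-1]])
plan(593.2,-150.1,157,1.14)
"
```

```text
t: 15.65
ee_pos: [477.6, 146.2, 160.8]
orientation: [-0.264, 3.124, 0.002]
ft_force: [0.4, -0.3, -3.9]
width: 14.0
grasp_force: 30.0
front (26, 40) yaw 1.012 dark span [0.77 1.32]
front (28, 44) yaw 0.929 dark span [0.78 1.29]
back (26, 40) yaw -2.071 dark span [-2.37 -1.77]
back (28, 44) yaw -2.073 dark span [-2.35 -1.8 ]
shift [-0.428 -2.076  0.027] turn [0.003 0.008 0.763] | at [477.6 146.2 160.8] psi 1.739 q [ 0.27  0.28  1.94  0.    0.92 -1.47] F [ 0.4 -0.3 -3.9] t 15.65 w 14.0
```

```bash
python3 -m inch '[[-0.07,-0.33,0,0,0,0,1],[-0.14,-0.66,0,0,0,0,1],[-0.2,-0.95,0,0,0,0,1],[-0.2,-0.95,0,0,0,0,1]]'|grep -E 'ee_pos|force'
python3 -m inch '[[-0.07,-0.33,0,0,0,0.2,1],[-0.14,-0.66,0,0,0,0.4,1],[-0.2,-0.95,0,0,0,0.6,1],[-0.2,-0.95,0,0,0,0.8,1],[-0.2,-0.95,0,0,0,0.852,1],[-0.2,-0.95,0,0,0,0.852,1]]'|grep -E 'ee_pos|force'
python3 -c "
from h import *
plan(593.2,-150.1,130,1.07)"
```

```text
ee_pos: [528.7, 7.7, 156.0]
ft_force: [-0.3, -1.2, -3.7]
grasp_force: 30.0
ee_pos: [581.2, -124.2, 156.2]
ft_force: [0.1, 0.9, -3.6]
grasp_force: 30.0
shift [-0.153 -0.113  0.174] turn [-0.001 -0.004  0.001] | at [ 581.2 -124.2  156.2] psi 1.071 q [-0.23  0.43  1.73  0.    0.99 -1.3 ] F [ 0.1  0.9 -3.6] t 16.9 w 13.6
```

```bash
python3 -m inch '[[-0.153,-0.113,0.1,0,0,0,1],[-0.153,-0.113,0.174,0,0,0,1],[-0.153,-0.113,0.174,0,0,0,1],[-0.153,-0.113,0.174,0,0,0,1]]'|grep -E 'ee_pos|force'
python3 -c "
from h import *
plan(593.2,-150.1,112,1.07)"
```

```text
ee_pos: [594.2, -150.4, 131.9]
ft_force: [0.3, -0.5, -3.4]
grasp_force: 30.0
shift [ 0.007 -0.001  0.133] turn [-0.    -0.001  0.001] | at [ 594.2 -150.4  131.9] psi 1.071 q [-0.27  0.48  1.7   0.    0.96 -1.34] F [ 0.3 -0.5 -3.4] t 17.4 w 13.8
```

```bash
python3 -m inch '[[0.006,0,0.07,0,0,0,1],[0.006,0,0.133,0,0,0,1],[0.006,0,0.133,0,0,0,1]]'|grep -E 'ee_pos|ft'
python3 -m inch '[[0,0,0.02,0,0,0,1]]'|grep -E 'ee_pos|ft'
python3 -m inch '[[0,0,0.02,0,0,0,1]]'|grep -E 'ee_pos|ft'
python3 -m inch '[[0,0,0.02,0,0,0,1]]'|grep -E 'ee_pos|ft'
```

```text
ee_pos: [592.8, -150.4, 110.9]
ft_force: [-0.0, -0.2, -4.4]
ee_pos: [594.0, -150.9, 109.1]
ft_force: [0.2, 0.3, -4.0]
ee_pos: [593.9, -150.9, 106.1]
ft_force: [1.6, 0.6, -3.0]
ee_pos: [593.8, -150.8, 103.0]
ft_force: [-0.2, -0.3, -3.6]
```

```bash
python3 -m inch '[[0,0,0.02,0,0,0,1]]'|grep -E 'ee_pos|ft'
python3 -m inch '[[0,0,0.02,0,0,0,1]]'|grep -E 'ee_pos|ft'
python3 -m inch '[[0,0,0.02,0,0,0,1]]'|grep -E 'ee_pos|ft'
python3 -m inch '[[0,0,0.013,0,0,0,1]]'|grep -E 'ee_pos|ft'
python3 -c "
from h import *
print(ctrl.get_obs()['moment'])"
```

```text
ee_pos: [593.8, -150.8, 99.9]
ft_force: [0.3, 0.6, -4.2]
ee_pos: [593.8, -150.8, 96.8]
ft_force: [0.2, 0.0, -3.4]
ee_pos: [593.8, -150.8, 93.9]
ft_force: [0.0, 0.5, -2.6]
ee_pos: [593.7, -150.8, 91.9]
ft_force: [-0.5, -0.1, -2.6]
[ 0.08747679 -0.01281351  0.04358699]
```

```bash
python3 -m inch '[[0,0,0,0,0,0.12,1],[0,0,0,0,0,0.24,1],[0,0,0,0,0,0.36,1],[0,0,0,0,0,0.48,1]]'|grep -E 'ee_pos|ft|ori'
python3 -c "
from h import *
print(ctrl.get_obs()['moment']);plan(593.8,-150.8,91.9,-.137)"
python3 -m inch '[[0,0,0,0,0,0.12,1],[0,0,0,0,0,0.24,1],[0,0,0,0,0,0.36,1],[0,0,0,0,0,0.48,1],[0,0,0,0,0,0.6,1],[0,0,0,0,0,0.72,1]]'|grep -E 'ee_pos|ft|ori'
python3 -c "
from h import *
print(ctrl.get_obs()['moment']);plan(593.8,-150.8,91.9,-.137)"
```

```text
ee_pos: [593.8, -150.0, 91.8]
orientation: [-1.339, -2.842, -0.002]
ft_force: [1.5, 3.7, -4.9]
[ 0.84142864 -0.362131    0.21620723]
shift [-0.004 -0.004 -0.001] turn [ 1.000e-03 -1.000e-03  1.053e+00] | at [ 593.8 -150.    91.8] psi 0.69 q [-0.27  0.53  1.72  0.    0.88 -0.96] F [ 1.5  3.7 -4.9] t 19.15 w 14.1
ee_pos: [594.0, -149.9, 91.8]
orientation: [-2.078, -2.355, -0.002]
ft_force: [1.8, 4.4, -5.3]
[ 0.82203839 -0.40306148  0.22523907]
shift [-0.006 -0.002 -0.001] turn [ 0.001 -0.002  0.333] | at [ 594.  -149.9   91.8] psi 0.125 q [-0.27  0.53  1.72  0.    0.88 -0.39] F [ 1.8  4.4 -5.3] t 19.9 w 13.8
```

```bash
cat > m.py <<'E'
from h import *
o=ctrl.get_obs();a=R.from_rotvec(o['orientation']).as_matrix()[:,1];print('psi',round(float(np.arctan2(a[1],a[0])),3),'M',np.round(o['moment'],2),'F',np.round(o['ft_force'],1),'p',np.round(o['ee_pos'],1),'t',round(o['t'],1))
E
python3 -m inch '[[0,0,0,0,0,0.1,1],[0,0,0,0,0,0.2,1],[0,0,0,0,0,0.3,1]]'>/dev/null; python3 m.py
python3 -m inch '[[0,0,0,0,0,0.06,1]]'>/dev/null; python3 m.py
python3 -m inch '[[0,0,0,0,0,0.06,1]]'>/dev/null; python3 m.py
python3 -m inch '[[0,0,0,0,0,0.04,1]]'>/dev/null; python3 m.py
```

```text
psi -0.11 M [ 0.89 -0.5   0.13] F [ 2.1  4.3 -6.1] p [ 594.1 -149.9   91.8] t 20.3
psi -0.157 M [ 0.88 -0.5   0.19] F [ 2.1  4.7 -6.3] p [ 594.1 -149.9   91.8] t 20.4
psi -0.204 M [ 0.8  -0.47  0.17] F [ 1.8  4.2 -5.8] p [ 594.1 -149.9   91.8] t 20.5
psi -0.235 M [ 1.09 -0.53  0.2 ] F [ 3.   3.9 -7.3] p [ 594.1 -149.9   91.8] t 20.6
```

```bash
python3 -m inch '[[0,0,0,0,0,0.04,1]]'>/dev/null; python3 m.py
python3 -m inch '[[0,0,0,0,0,0.04,1]]'>/dev/null; python3 m.py
python3 -m inch '[[0,0,0,0,0,0.04,1]]'>/dev/null; python3 m.py
```

```text
psi -0.266 M [ 1.06 -0.6   0.24] F [ 2.3  5.2 -7.3] p [ 594.1 -150.    91.8] t 20.8
psi -0.297 M [ 1.05 -0.53  0.53] F [ 1.8  5.1 -7.2] p [ 594.  -150.    91.8] t 20.9
psi -0.328 M [ 1.03 -0.48  0.73] F [ 2.2  4.3 -6.2] p [ 594.  -150.1   91.8] t 21.0
```

```bash
python3 -m inch '[[0,0,0,0,0,-0.1,1],[0,0,0,0,0,-0.16,1],[0,0,0,0,0,-0.16,1]]'>/dev/null; python3 m.py
python3 -m inch '[[0,0,-0.1,0,0,0,1],[0,0,-0.25,0,0,0,1],[0,0,-0.42,0,0,0,1],[0,0,-0.42,0,0,0,1]]'>/dev/null; python3 m.py
python3 -c "
from h import *
plan(434.5,-208.5,150,1.04)
o=ctrl.get_obs();im=ctrl.get_image('wrist');cv2.imwrite('pics/k2.png',im[:,:,::-1])"
```

```text
psi -0.203 M [ 0.76 -0.51  0.02] F [ 2.3  3.7 -5. ] p [ 594.1 -150.4   92.1] t 21.4
psi -0.203 M [-0.03  0.07  0.04] F [-0.8  0.  -4.4] p [ 595.  -151.7  157.5] t 21.9
shift [-0.586 -0.972  0.047] turn [ 0.004  0.004 -1.582] | at [ 595.  -151.7  157.5] psi -0.203 q [-0.27  0.45  1.69 -0.    1.   -0.07] F [-0.8  0.  -4.4] t 21.9 w 13.6
```

```bash
python3 -m inch '[[-0.2,-0.33,0,0,0,-0.2,1],[-0.4,-0.66,0,0,0,-0.4,1],[-0.586,-0.97,0,0,0,-0.6,1],[-0.586,-0.97,0,0,0,-0.8,1],[-0.586,-0.97,0,0,0,-0.8,1]]'>/dev/null
python3 -m inch '[[0,0,0,0,0,-0.2,1],[0,0,0,0,0,-0.4,1],[0,0,0,0,0,-0.6,1],[0,0,0,0,0,-0.78,1],[0,0,0,0,0,-0.78,1]]'>/dev/null; python3 m.py
python3 -c "
from h import *
plan(434.5,-208.5,125,1.03)"
```

```text
psi 1.035 M [0.03 0.05 0.02] F [ 0.   0.1 -4.3] p [ 433.7 -207.4  154.6] t 23.2
shift [-0.008 -0.003  0.197] turn [-0.    -0.001  0.007] | at [ 433.7 -207.4  154.6] psi 1.035 q [-0.47  0.27  1.97 -0.    0.9  -1.51] F [ 0.   0.1 -4.3] t 23.2 w 13.6
```

```bash
python3 -m inch '[[-0.008,-0.003,0.1,0,0,0,1],[-0.008,-0.003,0.197,0,0,0,1],[-0.008,-0.003,0.285,0,0,0,1],[-0.008,-0.003,0.285,0,0,0,1]]'>/dev/null; python3 m.py
python3 -m inch '[[0,0,0.02,0,0,0,1]]'>/dev/null; python3 m.py
python3 -m inch '[[0,0,0.02,0,0,0,1]]'>/dev/null; python3 m.py
python3 -m inch '[[0,0,0.02,0,0,0,1]]'>/dev/null; python3 m.py
```

```text
psi 1.038 M [ 0.02  0.02 -0.01] F [ 0.5  0.2 -4.2] p [ 433.3 -208.2  110.8] t 23.7
psi 1.038 M [-0.03  0.01 -0.02] F [-0.  -0.1 -3.1] p [ 434.6 -208.9  109.3] t 23.8
psi 1.039 M [-0.04  0.    0.01] F [ 0.2 -0.4 -3.5] p [ 434.7 -208.9  106.5] t 23.9
psi 1.039 M [-0.07  0.04 -0.03] F [-0.1  0.3 -4. ] p [ 434.6 -208.8  103.5] t 24.1
```

```bash
python3 -m inch '[[0,0,0.02,0,0,0,1]]'>/dev/null; python3 m.py
python3 -m inch '[[0,0,0.02,0,0,0,1]]'>/dev/null; python3 m.py
python3 -m inch '[[0,0,0.02,0,0,0,1]]'>/dev/null; python3 m.py
python3 -m inch '[[0,0,0.016,0,0,0,1]]'>/dev/null; python3 m.py
```

```text
psi 1.039 M [-0. -0. -0.] F [ 0.4 -0.1 -4.4] p [ 434.4 -208.8  100.3] t 24.2
psi 1.039 M [-0.02  0.    0.  ] F [ 0.5 -0.  -3.4] p [ 434.4 -208.7   97.2] t 24.3
psi 1.039 M [-0.    0.02  0.08] F [-0.2  0.3 -3.4] p [ 434.4 -208.7   94.2] t 24.4
psi 1.039 M [-0.02  0.01 -0.04] F [ 0.6  0.9 -2.9] p [ 434.3 -208.7   91.7] t 24.6
```

```bash
python3 -m inch '[[0,0,0,0,0,0.12,1],[0,0,0,0,0,0.24,1],[0,0,0,0,0,0.36,1],[0,0,0,0,0,0.48,1],[0,0,0,0,0,0.6,1],[0,0,0,0,0,0.72,1]]'>/dev/null; python3 m.py
python3 -m inch '[[0,0,0,0,0,0.12,1],[0,0,0,0,0,0.24,1],[0,0,0,0,0,0.36,1],[0,0,0,0,0,0.48,1],[0,0,0,0,0,0.6,1],[0,0,0,0,0,0.72,1]]'>/dev/null; python3 m.py
python3 -m inch '[[0,0,0,0,0,0.1,1]]'>/dev/null; python3 m.py
python3 -m inch '[[0,0,0,0,0,0.06,1]]'>/dev/null; python3 m.py
python3 -m inch '[[0,0,0,0,0,0.04,1]]'>/dev/null; python3 m.py
python3 -m inch '[[0,0,0,0,0,0.04,1]]'>/dev/null; python3 m.py
```

```text
psi 0.471 M [ 0.19 -0.17  0.22] F [ 0.4  1.3 -4.4] p [ 434.4 -208.5   91.7] t 25.3
psi -0.095 M [ 0.23 -0.2   0.21] F [ 1.8  1.8 -5.2] p [ 434.5 -208.5   91.8] t 26.1
psi -0.173 M [ 0.18 -0.18  0.24] F [ 1.   1.5 -5.8] p [ 434.5 -208.5   91.8] t 26.2
psi -0.219 M [ 0.21 -0.2   0.19] F [ 1.   1.3 -5.9] p [ 434.5 -208.5   91.8] t 26.3
psi -0.25 M [ 0.21 -0.33  0.22] F [ 1.7  1.7 -5.6] p [ 434.5 -208.5   91.8] t 26.4
psi -0.282 M [ 0.28 -0.43  0.28] F [ 2.8  1.3 -7.4] p [ 434.5 -208.6   91.8] t 26.6
```

```bash
python3 -m inch '[[0,0,0,0,0,0.04,1]]'>/dev/null; python3 m.py
python3 -m inch '[[0,0,0,0,0,0.03,1]]'>/dev/null; python3 m.py
python3 -m inch '[[0,0,0,0,0,0,1],[0,0,0,0,0,0,1]]'>/dev/null; python3 m.py
python3 -m inch '[[0,0,0,0,0,-0.1,1],[0,0,0,0,0,-0.16,1],[0,0,0,0,0,-0.16,1]]'>/dev/null; python3 m.py
python3 -m inch '[[0,0,-0.1,0,0,0,1],[0,0,-0.25,0,0,0,1],[0,0,-0.42,0,0,0,1],[0,0,-0.42,0,0,0,1],[0,0,-0.42,0,0,0,1]]'>/dev/null; python3 m.py
python3 -c "
from h import *
plan(475.4,145,150,1.74)"
```

```text
psi -0.313 M [ 0.41 -0.48  0.63] F [ 1.9  1.9 -7.8] p [ 434.4 -208.6   91.8] t 26.7
psi -0.336 M [ 0.44 -0.56  0.76] F [ 3.1  4.  -7.4] p [ 434.4 -208.6   91.8] t 26.8
psi -0.335 M [ 0.41 -0.68  0.78] F [ 3.2  1.9 -9.8] p [ 434.4 -208.6   91.8] t 27.1
psi -0.212 M [0.15 0.01 0.03] F [ 0.7  1.7 -3.9] p [ 434.2 -208.8   92.1] t 27.4
psi -0.21 M [-0.09  0.05  0.03] F [-0.6  0.4 -4.2] p [ 433.8 -208.6  154.7] t 28.1
shift [ 2.363 -0.221  0.032] turn [-0.000e+00 -1.000e-03 -2.483e+00] | at [ 433.8 -208.6  154.7] psi -0.21 q [-0.47  0.27  1.97 -0.    0.9  -0.26] F [-0.6  0.4 -4.2] t 28.07 w 13.7
```

```bash
python3 -m inch '[[0.33,-0.03,0,0,0,0,1],[0.66,-0.06,0,0,0,0,1],[0.9,-0.08,0,0,0,0,1],[0.9,-0.08,0,0,0,0,1]]'>/dev/null
python3 -m inch '[[0.33,-0.03,0,0,0,-0.2,1],[0.66,-0.06,0,0,0,-0.4,1],[0.9,-0.08,0,0,0,-0.6,1],[0.9,-0.08,0,0,0,-0.8,1],[0.9,-0.08,0,0,0,-0.9,1],[0.9,-0.08,0,0,0,-0.9,1]]'>/dev/null
python3 -m inch '[[0,0,0,0,0,-0.2,1],[0,0,0,0,0,-0.4,1],[0,0,0,0,0,-0.6,1],[0,0,0,0,0,-0.8,1],[0,0,0,0,0,-0.9,1],[0,0,0,0,0,-0.9,1]]'>/dev/null;python3 m.py
python3 -c "
from h import *
plan(475.4,145,150,1.74)
im=ctrl.get_image('top');cv2.imwrite('pics/top9.png',im[:,:,::-1]);g=cv2.cvtColor(im,cv2.COLOR_RGB2GRAY);c=cam('top')
for n,hc,a0 in(('front',[434.2,-208.6],-.137),('back',[593.2,-149.9],3.005)):
    a=np.linspace(a0-.8,a0+.8,161);r=np.arange(28,42,1.);A,Q=np.meshgrid(a,r)
    P=np.c_[hc[0]+(Q*np.cos(A)).ravel(),hc[1]+(Q*np.sin(A)).ravel(),np.full(A.size,55.)]
    v=cv2.remap(g,w2px(c,P).astype(np.float32).reshape(*A.shape,2),None,cv2.INTER_LINEAR)
    d=a[v.mean(0)<130];print(n,'dark span',d[[0,-1]] if len(d) else v.mean(0)[::16],'screw',1.3-(d.mean()-a0))
m=np.array([513.7,-179.7]);yw=-.137;r=np.array([[np.cos(yw),-np.sin(yw)],[np.sin(yw),np.cos(yw)]])
y=np.arange(-110,125,5.);P=np.c_[(m+np.c_[0*y,y]@r.T),0*y+49]
q=np.round(w2px(c,P)).astype(int);print(list(zip(y.astype(int),[tuple(map(int,im[b,a])) for a,b in q])))
"
```

```text
psi 1.201 M [-0.02  0.01 -0.01] F [ 0.2 -0.2 -3. ] p [466.9  59.8 154.5] t 30.1
shift [0.153 0.55  0.03 ] turn [-0.    -0.001 -0.687] | at [466.9  59.8 154.5] psi 1.201 q [ 0.1   0.25  1.99 -0.    0.89 -1.1 ] F [ 0.2 -0.2 -3. ] t 30.07 w 14.1
front dark span [-0.387  0.173] screw 1.27
back dark span [2.735 3.245] screw 1.3149999999999997
[(np.int64(-110), (46, 45, 46)), (np.int64(-105), (167, 171, 178)), (np.int64(-100), (172, 177, 184)), (np.int64(-95), (172, 177, 184)), (np.int64(-90), (173, 178, 185)), (np.int64(-85), (172, 177, 185)), (np.int64(-80), (172, 177, 184)), (np.int64(-75), (117, 119, 123)), (np.int64(-70), (85, 87, 86)), (np.int64(-65), (172, 177, 184)), (np.int64(-60), (172, 177, 184)), (np.int64(-55), (172, 177, 184)), (np.int64(-50), (172, 177, 185)), (np.int64(-45), (173, 177, 185)), (np.int64(-40), (172, 177, 184)), (np.int64(-35), (172, 177, 184)), (np.int64(-30), (172, 177, 184)), (np.int64(-25), (172, 177, 184)), (np.int64(-20), (172, 177, 184)), (np.int64(-15), (172, 177, 185)), (np.int64(-10), (172, 177, 185)), (np.int64(-5), (172, 177, 185)), (np.int64(0), (172, 177, 185)), (np.int64(5), (172, 177, 185)), (np.int64(10), (172, 177, 184)), (np.int64(15), (172, 177, 185)), (np.int64(20), (173, 178, 185)), (np.int64(25), (172, 177, 185)), (np.int64(30), (172, 177, 184)), (np.int64(35), (172, 177, 184)), (np.int64(40), (172, 177, 185)), (np.int64(45), (172, 177, 185)), (np.int64(50), (172, 177, 185)), (np.int64(55), (159, 164, 169)), (np.int64(60), (173, 178, 183)), (np.int64(65), (56, 72, 63)), (np.int64(70), (66, 112, 87)), (np.int64(75), (166, 170, 175)), (np.int64(80), (172, 177, 184)), (np.int64(85), (172, 177, 184)), (np.int64(90), (172, 177, 185)), (np.int64(95), (172, 177, 185)), (np.int64(100), (172, 177, 184)), (np.int64(105), (172, 177, 184)), (np.int64(110), (150, 154, 159)), (np.int64(115), (142, 144, 141)), (np.int64(120), (141, 143, 140))]
```

```bash
python3 -m inch '[[0.08,0.27,0,0,0,-0.2,1],[0.153,0.55,0,0,0,-0.4,1],[0.153,0.55,0,0,0,-0.6,1],[0.153,0.55,0,0,0,-0.687,1],[0.153,0.55,0,0,0,-0.687,1],[0.153,0.55,0,0,0,-0.687,1]]'>/dev/null;python3 m.py
python3 -c "
from h import *
plan(475.4,145.3,46,1.74)"
```

```text
psi 1.741 M [0.1  0.   0.01] F [-0.1 -0.6 -2.9] p [475.3 145.4 154.8] t 30.9
shift [-0.001 -0.001  0.726] turn [-0.    -0.     0.001] | at [475.3 145.4 154.8] psi 1.741 q [ 0.27  0.29  1.94 -0.    0.91 -1.47] F [-0.1 -0.6 -2.9] t 30.88 w 13.9
```

```bash
python3 -m inch '[[0,0,0.25,0,0,0,1],[0,0,0.5,0,0,0,1],[0,0,0.65,0,0,0,1],[0,0,0.72,0,0,0,1],[0,0,0.72,0,0,0,1]]'>/dev/null;python3 m.py
python3 -m inch '[[0,0,0.02,0,0,0,1]]'>/dev/null; python3 m.py
python3 -m inch '[[0,0,0.014,0,0,0,1]]'>/dev/null; python3 m.py
python3 -m inch '[[0,0,0.007,0,0,0,1]]'>/dev/null; python3 m.py
python3 -m inch '[[0,0,0.007,0,0,0,1]]'>/dev/null; python3 m.py
```

```text
psi 1.742 M [0.05 0.02 0.02] F [-0.1  1.  -4.6] p [475.2 145.5  46.7] t 31.5
psi 1.743 M [ 0.07 -0.02 -0.  ] F [ 0.5  0.  -3.7] p [476.3 145.9  44.8] t 31.6
psi 1.743 M [0.05 0.   0.03] F [ 0.2  0.1 -3.7] p [476.  145.8  42.5] t 31.8
psi 1.743 M [ 0.05  0.03 -0.04] F [-0.4 -0.2 -4.7] p [475.6 145.7  41.2] t 31.9
psi 1.743 M [ 0.05 -0.07  0.  ] F [ 0.1 -0.2 -3.4] p [475.5 145.7  39.9] t 32.0
```

```bash
python3 -m inch '[[0,0,0.007,0,0,0,1]]'>/dev/null; python3 m.py
python3 -m inch '[[0,0,0.005,0,0,0,1]]'>/dev/null; python3 m.py
python3 -m inch '[[0,0,0.004,0,0,0,1]]'>/dev/null; python3 m.py
```

```text
psi 1.743 M [ 0.03 -0.01  0.01] F [-0.6  0.4 -4.5] p [475.4 145.6  38.7] t 32.1
psi 1.743 M [-0.15  0.64  0.03] F [-2.1 -1.2  7. ] p [475.5 145.7  38.1] t 32.2
psi 1.743 M [-0.23  0.95 -0.01] F [-3.3 -1.2 12.1] p [475.5 145.7  38.1] t 32.4
```

```bash
python3 -m inch '[[0,0,0,0,0,0,0.5],[0,0,0,0,0,0,0],[0,0,0,0,0,0,-0.5],[0,0,0,0,0,0,-1],[0,0,0,0,0,0,-1],[0,0,0,0,0,0,-1],[0,0,0,0,0,0,-1]]'|grep width;python3 m.py
python3 -m inch '[[0,0,-0.15,0,0,0,-1],[0,0,-0.4,0,0,0,-1],[0,0,-0.73,0,0,0,-1],[0,0,-0.73,0,0,0,-1],[0,0,-0.73,0,0,0,-1]]'>/dev/null;python3 m.py
python3 -c "
from h import *
o=ctrl.get_obs();im=ctrl.get_image('wrist');c=cam('wrist',o)
k=w2px(c,[[476,144,106],[510,149.6,106],[442,138,106]]);print(k)
g=cv2.cvtColor(im,cv2.COLOR_RGB2GRAY)
n,l,s,ct=cv2.connectedComponentsWithStats((g>100).astype(np.uint8))
for i in range(1,n):
    if 300<s[i,4]<20000 and np.hypot(*(ct[i]-k[0]))<120: print(s[i],ct[i])
"
```

```text
width: 78.7
psi 1.743 M [ 0.02 -0.04 -0.02] F [0.3 0.2 0.7] p [475.3 145.6  37.3] t 33.2
psi 1.743 M [ 0.01 -0.03 -0.  ] F [-0.1  0.2  0.1] p [474.9 145.5 146.4] t 33.9
[[317.79003328 251.28923987]
 [317.34696758 304.40728106]
 [317.5854497  193.74316495]]
[ 309  196   37  110 2786] [323.49676956 246.04163676]
[294 202  14  48 571] [301.02451839 225.82486865]
[ 307  314   63   50 2051] [338.01072647 339.44368601]
```

```bash
python3 -m inch '[[0.05,-0.4,-0.3,0,0,0,-1],[0.1,-0.8,-0.5,0,0,0,-1],[0.1,-0.95,-0.5,0,0,0,-1],[0.1,-0.95,-0.5,0,0,0,-1]]'>/dev/null;python3 m.py
python3 -c "
from h import *
im=ctrl.get_image('top');b=cv2.imread('pics/top0.png')[:,:,::-1]
for n,im2 in(('before',b),('after',im)):
    g=cv2.cvtColor(im2.copy(),cv2.COLOR_RGB2GRAY)[200:310,178:258];k,l,s,ct=cv2.connectedComponentsWithStats((g>150).astype(np.uint8))
    for i in range(1,k):
        if 40<s[i,4]<1500: print(n,s[i],np.round(ct[i],1))
"
```

```text
psi 1.74 M [0.05 0.05 0.04] F [-0.5 -0.1  0.4] p [484.8   0.8 221.1] t 34.4
before [ 27  23  22  22 248] [37.6 33.8]
before [ 41  62  11  32 153] [46.  77.9]
after [ 25  22  19  88 642] [33.5 61.4]
after [ 34  22  18  88 552] [42.9 67.2]
after [  54   24   26   60 1483] [66.9 54.1]
```

```bash
python3 -c "
from workcell import ctrl
print(ctrl.close_job())"
```

```text
the job is handed in; nothing more can be done
None
```

The job is handed in at about 34 s of the 72 s limit: the cover is shut, both clamp screws were turned to their stops with the key (1.27 and 1.31 rad in the top image), and the key stands back in the tray. The final top view was blocked by the arm, so the wrist camera is my only check that the key is upright, and I did not check the bystanders' positions. The real fingertips sit about 28 mm short of the stated TCP, so my first push passed over the cover's lip, and finding the offset meant pressing the cover's top with about 77 N.

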